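Take the two-tier steamer apart into the tray

TASK

Take the taller, two-tier bamboo steamer apart from the top down: first lift off its lid by the knob and lay it flat and right way up in the black tray, then lift the upper tier out of the bottom tier and stand it upright in the tray beside the lid. Set both pieces down on the tray's floor without dropping them, and leave the bottom tier standing where it is.

Things in the scene. Friction and masses are not known exactly. Their poses are not given: they have to be found in the camera images.
- lid: Lid on the two-tier bamboo steamer (a lower one-tier steamer nearby has the same lid, not part of the job). Origin: underside centre, z up. Plug 118 mm across at z 0-8 mm, loose in the tier's mouth; disc 144 mm across at z 8-18, resting on the tier's rim; raised centre to z 24; upright round knob, 24 mm diameter, z 24-58 mm: grip it from above at z 47. 0.14 kg.
- upper_tier: Upper tier: round open bamboo basket, 140 mm across, wall 6 mm. Origin: underside centre, z up, x along its wooden bar. Foot 118 mm across, z 0-10 mm, loose (5 mm) in the bottom tier's mouth; wall z 10-70; inner floor z 17. Bar 14 mm wide (y), z 42-56, through the axis from wall to wall: once the lid is off, grip its middle from above at z 49, closing along y. 0.22 kg.
- bottom_tier: Bottom tier of that steamer: round open bamboo basket without a bar, 140 mm outside diameter, 60 mm high, wall 6 mm, standing loose on the ledge. Origin: underside centre, z up. The upper tier's origin starts 50 mm above it. About 0.3 kg.
- tray: Black plastic tray lying loose and empty on the ledge: 200 mm along its x, 370 mm along its y, 22 mm high, walls and floor 5 mm thick (inside 190 by 360 mm). Origin: underside centre, z up. The lid fits in one half and the tier in the other, centres 85 mm either side of the tray's centre along y. 0.6 kg.
There are look-alikes about, which are no part of the job. What is shaped like the lid but green or orange is not meant.

How it is judged:
On the way, in this order (a step that is already met when the one before it is completed fails the run):
1. The lid lies flat in the tray while the upper tier still sits in the bottom tier (x of lid in the frame of tray between -0.045 and 0.045 m and y of lid in the frame of tray between -0.13 and 0.13 m and z of lid in the frame of tray between 0 and 0.013 m and angle between lid's own z axis and vertical below 0.17 rad and horizontal distance between upper_tier and bottom_tier below 0.015 m and z of upper_tier in the frame of bottom_tier between 0.04 and 0.06 m), for 0.2 s.
2. The upper tier stands flat in the tray (x of upper_tier in the frame of tray between -0.045 and 0.045 m and y of upper_tier in the frame of tray between -0.13 and 0.13 m and z of upper_tier in the frame of tray between 0 and 0.013 m and angle between upper_tier's own z axis and vertical below 0.17 rad), for 0.2 s.
At the end, for the whole second after the job is handed in: Lid and upper tier lie side by side on the floor of the black tray (origins under 13 mm above the tray's), neither on the other nor on the edge, right way up within 10 degrees, released and at rest; the bottom tier stands upright (10 degrees) within 30 mm of where it began (all of step 2 and x of lid in the frame of tray between -0.045 and 0.045 m and y of lid in the frame of tray between -0.13 and 0.13 m and z of lid in the frame of tray between 0 and 0.013 m and angle between each of lid, bottom_tier's own z axis and vertical below 0.17 rad and linear speed of each of lid, upper_tier, bottom_tier below 0.02 m/s and angular speed of each of lid, upper_tier below 0.2 rad/s and contact force between the fingers and lid below 0.05 N and contact force between the fingers and upper_tier below 0.05 N and distance of bottom_tier from where it was at the start of the episode below 0.03 m); the robot touches nothing.
It fails at once if the upper tier is lifted out with the lid still on it (z of upper_tier in the frame of bottom_tier above 0.075 m and horizontal distance between lid and upper_tier below 0.05 m and z of lid in the frame of upper_tier above 0.04 m).
It fails at once if the lid is dropped from more than about 40 mm (linear speed of lid above 0.9 m/s and contact force between the fingers and lid below 0.05 N).
It fails at once if the upper tier is dropped from more than about 40 mm (linear speed of upper_tier above 0.9 m/s and contact force between the fingers and upper_tier below 0.05 N).
It also fails if it takes over 61 s, if anything falls off the work surface, if the arm or the gripper's body presses on something with over 40 N, if the wrist force passes 120 N, or if a joint passes its speed limit or range.

ROBOT

A 6-joint arm with a two-finger parallel gripper is mounted at the origin on the work surface. World frame = base frame: x ahead of the robot, y to its left, z up, the work surface at z = 0. Lengths are in m, angles in rad, forces in N, time in s.
With the tool pointing down it reaches from about 0.275 to 0.875 m from the base axis. Payload 12.5 kg.
Tool frame: the origin (TCP) lies at the very end of the fingers, on their centre line; the grasp point (between the pads) lies 19 mm behind it; z points along the fingers, x is the direction in which the jaws open and shut, and the axes are right-handed (so a half turn about z gives the same grasp; the last joint's range is limited). The gripper opens to 85 mm and grips with 20 to 120 N. Pads are 22 mm wide; open, the fingers measure 114 mm over their backs; the gripper's body (76 mm by 85 mm) begins 54 mm behind the grasp point. The pads swing forward as they close: fully open they stand 13 mm farther back than shut.
Start: joints at [-1.333, 0.351, 1.652, -0, 1.139, -0.085], TCP at [0.174, -0.522, 0.231] pointing down, gripper open.
Joint ranges: [-2.75, 2.75], [-0.79, 2.1], [0.01, 2.65], [-1.57, 4.71], [0.07, 3.14], [-2.87, 2.87]. Speed limits (rad/s): [2.22, 2.22, 2.79, 3.14, 3.14, 3.14].

INTERFACE

Orientations are given as a unit quaternion [x, y, z, w].
In Python, from bench import get_obs, capture, calibration, hand_in, masks_of gives the robot as it stands. The module is installed in compiled form; this text tells all that it offers.
- The arm moves only by the shell command python3 -m handwheel 'ROWS' [FORCE]. ROWS is JSON, a list that holds one entry, the list of rows, each a list of 5 numbers: the finger opening in mm, from 0 to 85.4, then the shift along the tool's x, y, z in mm, then the turn about the tool's z in degrees. In form: [[[jaw, x, y, z, twist], ...]]. A call has exactly 8 rows; each row shifts and turns the commanded pose from where the row before left it, along the tool's axes as they then stand; what a row does not reach is not made up. A row lasts 1/12 s, in which the tool goes at most 41.7 mm and 7.16 degrees, less where a joint would pass 70% of its speed; a pose out of reach is approached as far as the arm can. A call with a gripper value outside its range is refused whole. The fingers move at their own pace and stop on an object; FORCE is the grip in N (left out, the last holds). Time passes only in rows, so rows that do not move let the fingers close, or fill a call up. It gives the time, the measured TCP pose, the force and the opening at its end, in the units of the state.
- get_obs(): the state, without advancing time (a new reading comes with each control period).
- capture(name): name is "scene" or "top" or "wrist"; returns the picture (420x560x3 uint8, red, green, blue); there is no depth.
- calibration(name): a dict with "mtx" (3x3 intrinsics, pixels), "R" (3x3) and "t" (3): a world point X has camera coordinates R X + t; the wrist camera has in their place "T_tool_cam" (4x4, takes a point from camera to tool coordinates, whose origin is the TCP and whose axes are the tool frame's). Camera axes: x right, y down, z forward; pixel columns grow to the right and rows downward; lengths in m; the calibration is good to about 2 mm. A picture is of the moment at which its call begins: read the wrist's pose just before it. calibration takes no time and is no camera call.
- hand_in(): hands the job in, once; it reports no verdict.
Trained networks look in the newest picture that a camera, given by its name, has taken for a name from the list of things; names that differ only in an ending like _2 or _b are one class to them, and where a whole thing is asked for, a point or a joint stands for the part that bears it (a point fixed in the world has none). Each returns a list of dicts, best first, with "p" (0 to 1); they miss things now and then, are a little off and sometimes report something else, mostly with a low value. They report only what shows in the picture. A call takes as long as a camera call. They do not tell look-alikes from the thing itself.
- masks_of(camera, target): "mask" (420x560 bool, what is visible of it) and "xy" ([column, row] in pixels, amid what is visible of it).
The state is a dict: "time": time; "qpos": joint angles; "qvel": joint speeds; "tau": joint torques, N m; "eef_pos": TCP position; "orientation": TCP orientation; "contact_force": force on the tool from outside, world axes, zero at the start; "moment": the same for the moment, N m; "gripper_width": finger opening in m.
Only numpy, scipy, OpenCV 4.12 (cv2) and the standard library are available. Lean on these libraries where they do the work, as an engineer would, in place of code of your own. Each camera call takes 0.05 s, during which the arm holds its last target.

## Working session

There is one attempt and no reset: what is moved stays moved. The work goes in short steps, Python scripts to look and compute and a shell command to move; the robot and the scene stay as the last step left them, time stands still between calls to the robot, and variables do not carry over. Pictures are saved under pics/ and viewed, and the job is handed in when it is done.

```bash
mkdir -p pics; python3 - <<'E'
from bench import *
import cv2
print(get_obs())
for n in("scene","top"):
    im=capture(n); cv2.imwrite(f"pics/{n}0.png",im[:,:,::-1])
    c=calibration(n); print(n,c)
    for t in("lid","upper_tier","bottom_tier","tray"):
        for m in masks_of(n,t): print(n,t,round(m["p"],2),m["xy"],m["mask"].sum())
print(calibration("wrist"))
E
```

```text
{'time': 0.0, 'qpos': array([-1.33260257e+00,  3.51202072e-01,  1.65242214e+00,  1.26203032e-07,
        1.13909711e+00, -8.45770818e-02]), 'qvel': array([-6.07669197e-04,  8.50520353e-04, -8.37416984e-05, -1.40786474e-03,
        8.04246693e-04,  3.47300457e-04]), 'tau': array([ 1.52874716e-03, -5.06102443e+01, -2.91403055e+01,  4.83303825e-05,
        4.52154825e-03,  5.96521787e-06]), 'eef_pos': array([ 0.1744161 , -0.52126605,  0.23077788]), 'orientation': array([ 8.11540220e-01, -5.84296289e-01, -4.28447494e-04, -3.67289086e-04]), 'contact_force': array([ 0.017827  , -0.93942775, -0.14488019]), 'moment': array([-0.03794841,  0.03804525, -0.02346041]), 'gripper_width': 0.08499897174963203}
scene {'mtx': array([[533.49980857,   0.        , 284.13949656],
       [  0.        , 533.49980857, 206.94813112],
       [  0.        ,   0.        ,   1.        ]]), 'R': array([[ 0.74994402,  0.66146768, -0.0066697 ],
       [ 0.49914688, -0.57247052, -0.65048435],
       [-0.43409258,  0.48449769, -0.75949037]]), 't': array([-0.42078548, -0.03584934,  1.45936149])}
scene lid 0.65 [388.6, 2
[... 600 characters left out ...]
6
top lid 0.85 [216.0, 123.0] 2868
top lid 0.77 [254.1, 277.1] 2542
top upper_tier 0.67 [235.6, 146.1] 289
top bottom_tier 0.75 [230.9, 155.7] 174
top tray 0.85 [427.9, 154.6] 11738
{'mtx': array([[357.45051182,   0.        , 277.33867582],
       [  0.        , 357.45051182, 207.019115  ],
       [  0.        ,   0.        ,   1.        ]]), 'T_tool_cam': array([[ 9.99999652e-01, -5.50327358e-04,  6.26412314e-04,
         4.93160302e-04],
       [ 3.29245485e-04,  9.50824221e-01,  3.09730838e-01,
        -8.01250594e-02],
       [-7.66061354e-04, -3.09730524e-01,  9.50824072e-01,
        -1.42841253e-01],
       [ 0.00000000e+00,  0.00000000e+00,  0.00000000e+00,
         1.00000000e+00]])}
```

View pics/scene0.png

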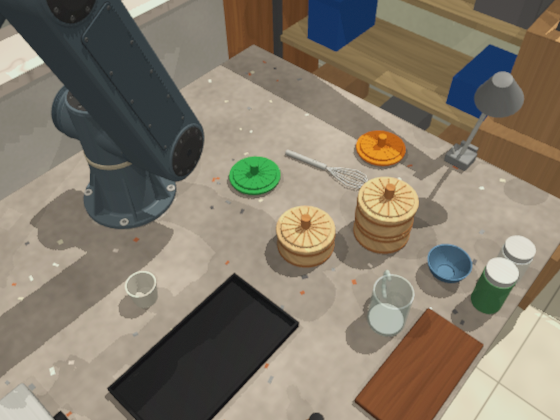

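View pics/top0.png

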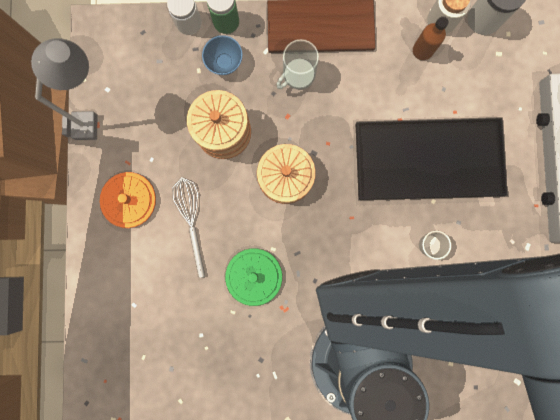

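The scene view has four lid-shaped candidates: the two-tier lid at (388,200), the one-tier lid at (305,232), green at (253,173) and orange at (380,149). In the top view they are at (216,120), (286,170), (254,277) and (128,198). I choose the two-tier one: scene (388,200), top (216,120). The tray is the black rectangle at top (430,158).

```bash
cat > h.py <<'E'
from bench import *
import cv2, numpy as np
from scipy.spatial.transform import Rotation as Ro
def ray(name,px,obs=None):
    c=calibration(name); d=np.linalg.inv(c["mtx"])@np.array([*px,1.])
    if name=="wrist":
        T=c["T_tool_cam"]; R=Ro.from_quat(obs["orientation"]).as_matrix()
        return R@T[:3,3]+obs["eef_pos"], R@T[:3,:3]@d
    return -c["R"].T@c["t"], c["R"].T@d
def atz(name,px,z,obs=None):
    o,d=ray(name,px,obs); return o+d*(z-o[2])/d[2]
def tri(*rays):
    A=0;b=0
    for o,d in rays:
        d=d/np.linalg.norm(d);P=np.eye(3)-np.outer(d,d);A=A+P;b=b+P@o
    return np.linalg.solve(A,b)
def proj(name,X,obs=None):
    c=calibration(name)
    if name=="wrist":
        T=c["T_tool_cam"]; R=Ro.from_quat(obs["orientation"]).as_matrix()
        p=T[:3,:3].T@(R.T@(np.array(X)-obs["eef_pos"])-T[:3,3])
    else: p=c["R"]@np.array(X)+c["t"]
    p=c["mtx"]@p; return p[:2]/p[2]
def totool(X,obs):
    R=Ro.from_quat(obs["orientation"]).as_matrix()
    return 1000*R.T@(np.array(X)-obs["eef_pos"])
E
python3 - <<'E'
from h import *
s=cv2.imread("pics/scene0.png");t=cv2.imread("pics/top0.png")
a=cv2.resize(s[170:260,340:430],None,fx=4,fy=4,interpolation=2);b=cv2.resize(t[80:170,175:265],None,fx=4,fy=4,interpolation=2)
cv2.imwrite("pics/crop0.png",np.hstack([a,b]))
capture("top")
m=masks_of("top","tray")[0]["mask"].astype(np.uint8)
r=cv2.minAreaRect(cv2.findNonZero(m)); print(r)
for p in cv2.boxPoints(r): print(p,atz("top",p,.022), atz("top",p,0))
k=[m for m in masks_of("top","lid") if abs(m["xy"][0]-216)<15][0]["mask"].astype(np.uint8)
e=cv2.fitEllipse(cv2.convexHull(cv2.findNonZero(k)));print(e,atz("top",e[0],.127))
capture("scene")
k=[m for m in masks_of("scene","lid") if abs(m["xy"][0]-388)<15][0]["mask"].astype(np.uint8)
print(cv2.boundingRect(k))
E
```

```text
((431.23870849609375, 158.3313751220703), (79.18730163574219, 149.59402465820312), 88.45184326171875)
[355.3993  120.77298] [ 0.60633411 -0.00379576  0.022     ] [ 0.61187713 -0.00709187  0.        ]
[504.93872  116.731384] [ 0.60838063 -0.38306903  0.022     ] [ 0.61395921 -0.39295661  0.        ]
[507.07812 195.88977] [ 0.40623412 -0.37688867  0.022     ] [ 0.40829955 -0.38666884  0.        ]
[357.5387  199.93137] [ 0.40327515 -0.00278001  0.022     ] [ 0.40528916 -0.00605847  0.        ]
((216.50244140625, 119.36055755615234), (59.2547721862793, 59.70286560058594), 168.0309295654297) [0.59049861 0.33785384 0.127     ]
(356, 130, 50, 36)
```

View pics/crop0.png

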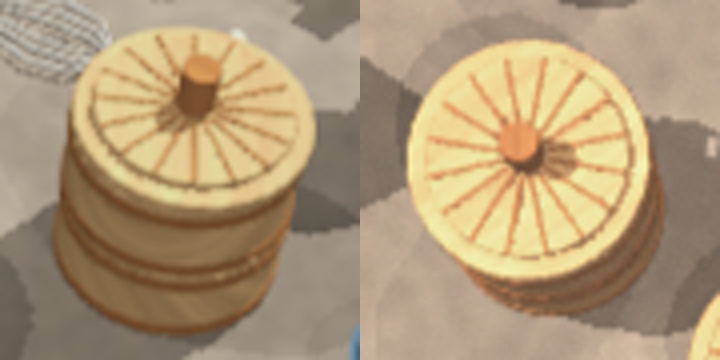

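The crop shows two stacked tiers with a natural-coloured lid, so the choice holds. The knob's top is at scene (390.5,187) and top (214.7,114.7).

```bash
python3 - <<'E'
from h import *
X=tri(ray("scene",(390.3,186.6)),ray("top",(214.7,114.6)));print(X)
print(atz("scene",(390.3,186.6),.17),atz("top",(214.7,114.6),.17))
o=get_obs();print(o["time"],o["eef_pos"],totool([X[0],X[1],.25],o)); R=Ro.from_quat(o["orientation"]).as_matrix();print(R.round(3))
print(np.hypot(X[0],X[1]))
E
```

```text
[0.59073514 0.33694015 0.17348146]
[0.5902886  0.34147212 0.17      ] [0.59036624 0.33623838 0.17      ]
0.75 [ 0.17449201 -0.52157162  0.23129973] [-682.12580494 -667.08670853  -18.71357082]
[[ 0.317 -0.948 -0.   ]
 [-0.948 -0.317 -0.   ]
 [ 0.     0.    -1.   ]]
0.6800710718142654
```

```bash
python3 -m handwheel '[[[85,-15,-15,-4,0],[85,-28,-28,-4,0],[85,-28,-28,-4,0],[85,-28,-28,-4,0],[85,-28,-28,-4,0],[85,-28,-28,-4,0],[85,-28,-28,-4,0],[85,-28,-28,-4,0]]]' 30
python3 -m handwheel '[[[85,-28,-28,-4,0],[85,-28,-28,-4,0],[85,-28,-28,-4,0],[85,-28,-28,-4,0],[85,-28,-28,0,0],[85,-28,-28,0,0],[85,-28,-28,0,0],[85,-28,-28,0,0]]]'
python3 -m handwheel '[[[85,-28,-28,0,0],[85,-28,-28,0,0],[85,-28,-28,0,0],[85,-28,-28,0,0],[85,-28,-28,0,0],[85,-28,-28,0,0],[85,-28,-28,0,0],[85,-28,-20,0,0]]]'
```

```text
time: 1.42
eef_pos: [0.308, -0.2528, 0.2636]
orientation: [0.811, -0.584, 0.0, 0.0]
contact_force: [1.8, -0.3, -0.2]
gripper_width: 0.0851
time: 2.08
eef_pos: [0.4495, 0.0311, 0.2795]
orientation: [0.812, -0.584, 0.0, -0.0]
contact_force: [0.5, -1.4, 0.4]
gripper_width: 0.0849
time: 2.75
eef_pos: [0.5838, 0.312, 0.2789]
orientation: [0.812, -0.584, 0.0, -0.0]
contact_force: [0.3, -0.3, -0.4]
gripper_width: 0.0851
```

```bash
cat > w.py <<'E'
from h import *
import sys
o=get_obs(); im=capture("wrist"); cv2.imwrite(f"pics/{sys.argv[1]}.png",im[:,:,::-1])
print(o["time"],o["eef_pos"],o["orientation"],o["qpos"].round(2))
np.save("obs_"+sys.argv[1]+".npy",np.r_[o["eef_pos"],o["orientation"]])
for t in sys.argv[2:]:
    for m in masks_of("wrist",t): 
        e=cv2.fitEllipse(cv2.convexHull(cv2.findNonZero(m["mask"].astype(np.uint8))))
        print(t,round(m["p"],2),m["xy"],e,m["mask"].sum())
E
python3 w.py w1 lid; python3 - <<'E'
from h import *
v=np.load("obs_w1.npy");o=dict(eef_pos=v[:3],orientation=v[3:])
print(proj("wrist",[.5907,.337,.170],o),proj("wrist",[.5907,.337,.13],o))
E
```

```text
2.75 [0.58376877 0.31198507 0.2788747 ] [ 8.11577391e-01 -5.84244928e-01  3.68325152e-05 -2.37489443e-05] [ 0.42  0.52  1.28 -0.    1.35  1.67]
lid 0.97 [31.8, 220.8] ((20.96528434753418, 218.6524200439453), (104.5230941772461, 128.537109375), 123.12447357177734) 7582
lid 0.97 [217.2, 381.2] ((227.61492919921875, 397.41015625), (62.11632537841797, 91.61297607421875), 90.32144165039062) 1915
lid 0.66 [248.5, 165.0] ((248.67068481445312, 164.37255859375), (168.88523864746094, 173.2996368408203), 116.03447723388672) 22941
[246.78692581 185.60051505] [250.65197203 173.46407168]
```

View pics/w1.png

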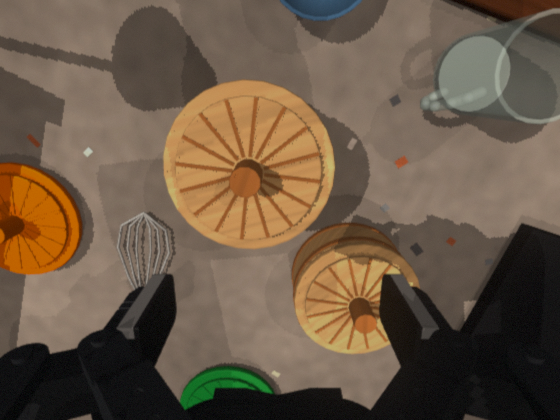

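```bash
python3 - <<'E'
from h import *
v=np.load("obs_w1.npy");o=dict(eef_pos=v[:3],orientation=v[3:])
print(atz("wrist",(245.5,183),.170,o),atz("wrist",(248.7,164.4),.13,o),atz("wrist",(248.5,164.4),.12,o))
K=tri(ray("scene",(390.3,186.6)),ray("top",(214.7,114.6)),ray("wrist",(245.5,183),o));print(K)
print(totool([K[0],K[1],.141],o))
print(totool([.591,.339,.141],o))
E
```

```text
[0.59226468 0.33845203 0.17      ] [0.59749288 0.34078446 0.13      ] [0.59529962 0.34107829 0.12      ]
[0.59139335 0.3378247  0.1719292 ]
[-22.08925225 -15.41861273 137.87524865]
[-23.32863222 -15.41852966 137.87520894]
```

```bash
python3 -m handwheel '[[[85,-11,-8,5,0],[85,-12,-7,25,0],[85,0,0,25,0],[85,0,0,25,0],[85,0,0,25,0],[85,0,0,20,0],[85,0,0,12,0],[85,0,0,0,0]]]' 40; python3 w.py w2
```

```text
time: 3.52
eef_pos: [0.5887, 0.3356, 0.1396]
orientation: [0.811, -0.585, -0.001, 0.002]
contact_force: [-0.7, -0.3, -0.1]
gripper_width: 0.0846
3.5167 [0.5887464  0.33559316 0.13956365] [ 0.81134107 -0.58456916 -0.00101491  0.00188165] [ 0.45  0.68  1.36 -0.    1.11  1.7 ]
```

View pics/w2.png

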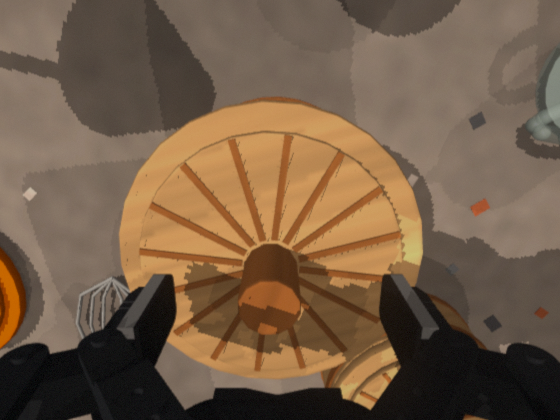

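```bash
python3 - <<'E'
from h import *
v=np.load("obs_w2.npy");o=dict(eef_pos=v[:3],orientation=v[3:])
p=atz("wrist",(269.5,306),.170,o);print(p,totool(p,o))
o=get_obs();print(o["eef_pos"],totool([.591,.338,.141],o))
E
```

```text
[0.59353072 0.33962637 0.17      ] [ -2.29446524  -5.68591103 -30.46200883]
[0.58951204 0.33604819 0.14161048] [-1.38018768 -2.03056318  0.60674413]
```

```bash
python3 -m handwheel '[[[85,-2,-4,0,0],[60,0,0,0,0],[10,0,0,0,0],[10,0,0,0,0],[10,0,0,0,0],[10,0,0,0,0],[10,0,0,0,0],[10,0,0,0,0]]]' 40
```

```text
time: 4.23
eef_pos: [0.5931, 0.3397, 0.1428]
orientation: [0.812, -0.584, 0.0, -0.0]
contact_force: [0.1, -0.3, 4.7]
gripper_width: 0.0227
```

```bash
python3 -m handwheel '[[[10,0,0,0,0],[10,0,0,-4,0],[10,0,0,-8,0],[10,0,0,-15,0],[10,0,0,-20,0],[10,0,0,-20,0],[10,0,0,-20,0],[10,0,0,-10,0]]]' 40; python3 w.py w3; python3 - <<'E'
from h import *
for n in ("scene","top"):
    cv2.imwrite(f"pics/{n}1.png",capture(n)[:,:,::-1])
E
```

```text
time: 4.9
eef_pos: [0.5934, 0.3399, 0.2423]
orientation: [0.812, -0.584, 0.001, -0.001]
contact_force: [0.5, 0.3, -1.5]
gripper_width: 0.0226
4.9 [0.59342068 0.33992747 0.24228237] [ 8.11575397e-01 -5.84245798e-01  7.02837093e-04 -1.31499421e-03] [0.45 0.59 1.25 0.   1.3  1.7 ]
```

View pics/scene1.png

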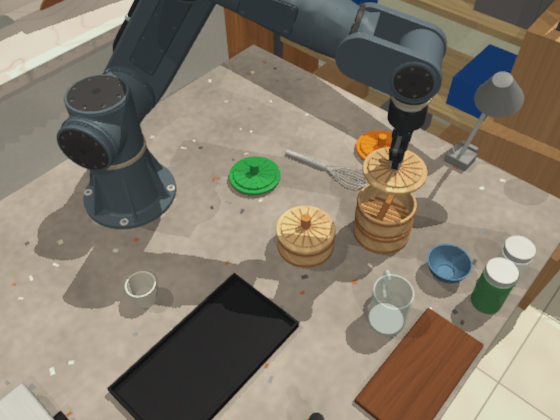

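View pics/w3.png

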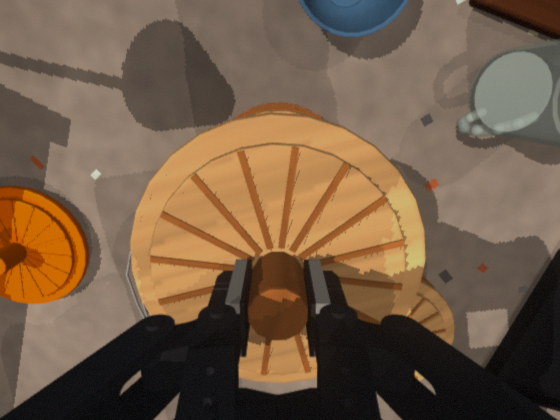

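View pics/top1.png

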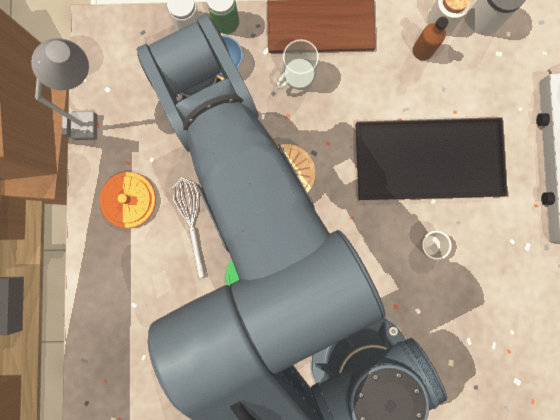

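Scene view: the lid hangs level from the fingers at (395,165), with the tiers still in place at (384,225). The wrist view shows the knob gripped at (277,295). I'll carry the lid to the far half of the tray.

```bash
python3 -m handwheel '[[[10,10,5,0,0],[10,20,10,0,0],[10,27,13,0,0],[10,27,14,0,0],[10,27,13,0,0],[10,27,14,0,0],[10,27,13,0,0],[10,27,14,0,0]]]' 40
python3 -m handwheel '[[[10,27,13,0,0],[10,27,14,0,0],[10,27,13,0,0],[10,27,14,0,0],[10,27,13,0,0],[10,27,14,0,0],[10,27,13,0,0],[10,27,14,0,0]]]' 
python3 -m handwheel '[[[10,27,13,0,0],[10,27,14,0,0],[10,27,13,0,0],[10,27,14,0,0],[10,27,13,0,0],[10,15,9,0,0],[10,0,0,0,0],[10,0,0,0,0]]]'
python3 w.py w4 lid tray
python3 - <<'E'
from h import *
im=capture("top");cv2.imwrite("pics/top2.png",im[:,:,::-1])
im=capture("scene");cv2.imwrite("pics/scene2.png",im[:,:,::-1])
for m in masks_of("scene","bottom_tier")[:2]+masks_of("scene","upper_tier")[:2]: print(m["p"],m["xy"])
o=get_obs(); print(o["eef_pos"],totool([.506,-.278,.036],o))
for c in [(.606,-.005),(.608,-.38),(.406,-.38),(.404,-.005)]: print(proj("scene",[*c,.022]).round(1))
E
```

```text
time: 5.72
eef_pos: [0.5615, 0.125, 0.2378]
orientation: [0.812, -0.584, -0.001, 0.001]
contact_force: [0.7, 0.7, -2.2]
gripper_width: 0.0229
time: 6.38
eef_pos: [0.5273, -0.1136, 0.238]
orientation: [0.812, -0.584, -0.001, 0.0]
contact_force: [0.1, 0.1, -1.6]
gripper_width: 0.0231
time: 7.05
eef_pos: [0.5031, -0.2788, 0.2379]
orientation: [0.811, -0.585, -0.001, 0.0]
contact_force: [0.1, -0.4, -2.0]
gripper_width: 0.0228
7.05 [ 0.50313917 -0.27880888  0.23791042] [ 8.10993589e-01 -5.85053763e-01 -1.22171986e-03  4.24998778e-06] [-0.59  0.39  1.58  0.    1.18  0.66]
lid 0.95 [279.9, 230.3] ((277.49468994140625, 247.52410888671875), (270.6737060546875, 295.552978515625), 90.87137603759766) 51475
tray 0.7 [125.1, 94.0] ((176.61375427246094, 104.31138610839844), (233.9232177734375, 449.9930725097656), 94.2179946899414) 47998
0.67 [379.4, 242.7]
0.76 [387.6, 207.2]
[ 0.50453659 -0.27769248  0.23930848] [  0.76602395  -1.2819141  203.30849088]
[297.8 322.6]
[168.1 459.5]
[102.8 389.3]
[233.  272.1]
```

View pics/scene2.png

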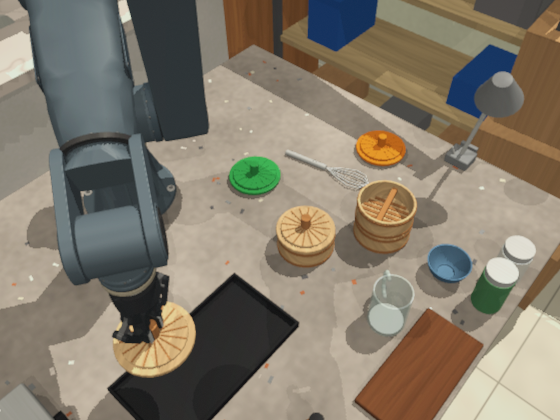

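View pics/top2.png

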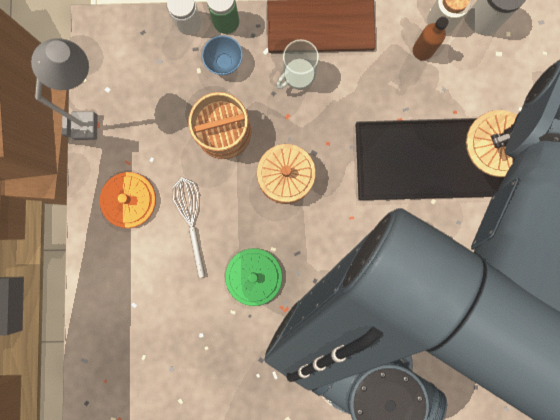

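View pics/w4.png

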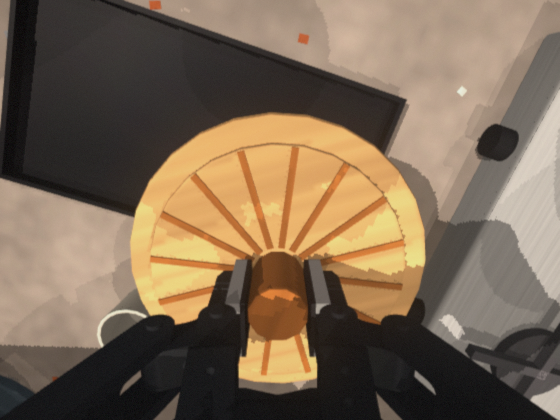

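```bash
python3 - <<'E'
from h import *
v=np.load("obs_w4.npy");o=dict(eef_pos=v[:3],orientation=v[3:])
print(atz("wrist",(406,98),.022,o),atz("wrist",(1,177),.022,o))
s=cv2.imread("pics/scene0.png");cv2.imwrite("pics/crop2.png",cv2.resize(s[260:420,90:310],None,fx=3,fy=3))
for p in [(298,324),(235,275)]:print(atz("scene",p,.022))
E
```

```text
[ 0.61146186 -0.37324919  0.022     ] [ 0.40923026 -0.01086791  0.022     ]
[ 0.60849043 -0.00737181  0.022     ]
[ 0.41344347 -0.00775532  0.022     ]
```

View pics/crop2.png

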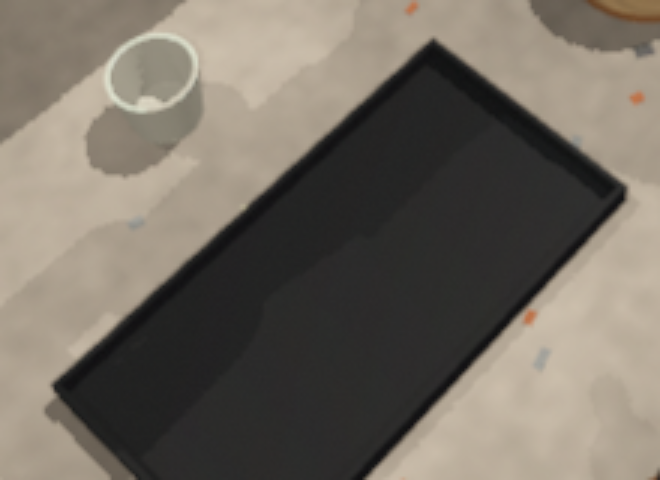

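```bash
python3 -m handwheel '[[[10,0,-4,10,0],[10,0,0,25,0],[10,0,0,30,0],[10,0,0,30,0],[10,0,0,30,0],[10,0,0,30,0],[10,0,0,20,0],[10,0,0,10,0]]]' 40
python3 - <<'E'
from h import *
print(get_obs()["eef_pos"])
im=capture("top");cv2.imwrite("pics/top3.png",im[:,:,::-1])
im=capture("scene");cv2.imwrite("pics/scene3.png",im[:,:,::-1])
print(get_obs()["eef_pos"])
E
python3 w.py w5
```

```text
time: 8.07
eef_pos: [0.507, -0.2759, 0.0509]
orientation: [0.812, -0.584, -0.002, 0.0]
contact_force: [0.6, 0.2, -1.9]
gripper_width: 0.0222
[ 0.50699188 -0.27588859  0.05086468]
[ 0.5075345  -0.27634385  0.05255041]
8.1667 [ 0.5075345  -0.27634385  0.05255041] [ 8.11634909e-01 -5.84163007e-01 -1.53349169e-03  5.53840191e-05] [-0.58  0.64  1.7   0.    0.81  0.67]
```

View pics/scene3.png

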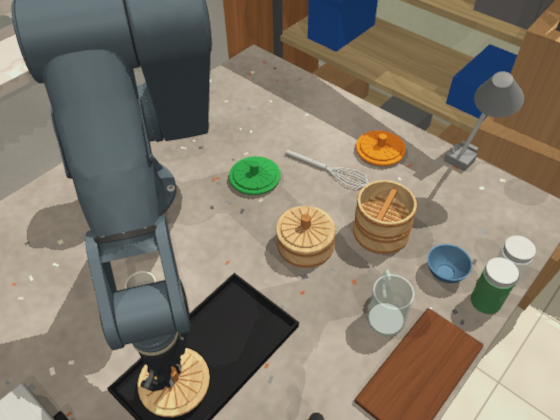

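View pics/w5.png

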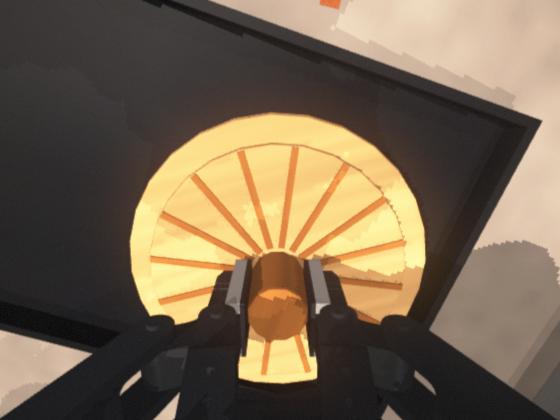

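The lid is over the tray, inside its walls with a gap to the end wall at wrist (470,230). I'll lower it gently.

```bash
python3 -m handwheel '[[[10,0,0,4,0],[10,0,0,4,0],[10,0,0,3,0],[10,0,0,2,0],[10,0,0,1,0],[10,0,0,0,0],[10,0,0,0,0],[10,0,0,0,0]]]' 40
```

```text
time: 8.88
eef_pos: [0.5082, -0.2772, 0.0405]
orientation: [0.812, -0.584, 0.0, -0.0]
contact_force: [-0.2, -0.1, -1.3]
gripper_width: 0.0231
```

```bash
python3 -m handwheel '[[[10,0,0,1,0],[10,0,0,1,0],[10,0,0,1,0],[10,0,0,1,0],[10,0,0,1,0],[10,0,0,0,0],[10,0,0,0,0],[10,0,0,0,0]]]' 40
```

```text
time: 9.55
eef_pos: [0.5082, -0.2771, 0.0358]
orientation: [0.812, -0.584, -0.0, 0.0]
contact_force: [-3.1, 1.9, 5.4]
gripper_width: 0.0227
```

Contact felt at the predicted height. Releasing.

```bash
python3 -m handwheel '[[[40,0,0,0,0],[60,0,0,0,0],[85,0,0,0,0],[85,0,0,0,0],[85,0,0,0,0],[85,0,0,0,0],[85,0,0,-10,0],[85,0,0,-20,0]]]' 40
python3 -m handwheel '[[[85,0,0,-30,0],[85,0,0,-30,0],[85,0,0,-30,0],[85,0,0,-30,0],[85,0,0,-30,0],[85,0,0,-20,0],[85,0,0,-5,0],[85,0,0,0,0]]]'
python3 w.py w6 lid
python3 - <<'E'
from h import *
im=capture("top");cv2.imwrite("pics/top4.png",im[:,:,::-1])
t=cv2.imread("pics/top2.png")
cv2.imwrite("pics/crop4.png",cv2.resize(t[80:170,175:265],None,fx=6,fy=6,interpolation=2))
E
```

```text
time: 10.22
eef_pos: [0.5071, -0.2764, 0.0643]
orientation: [0.812, -0.584, -0.002, 0.0]
contact_force: [0.2, -0.3, -0.5]
gripper_width: 0.0847
time: 10.88
eef_pos: [0.5086, -0.2773, 0.2421]
orientation: [0.812, -0.584, 0.002, -0.0]
contact_force: [-0.1, 1.1, -0.6]
gripper_width: 0.0848
10.8833 [ 0.50856645 -0.27732897  0.24214914] [ 8.11550418e-01 -5.84280310e-01  1.55937542e-03 -8.38148667e-05] [-0.58  0.39  1.56  0.    1.18  0.67]
lid 0.6 [279.1, 169.7] ((276.5448913574219, 169.1171417236328), (135.23040771484375, 137.5945281982422), 92.18568420410156) 14605
```

View pics/w6.png

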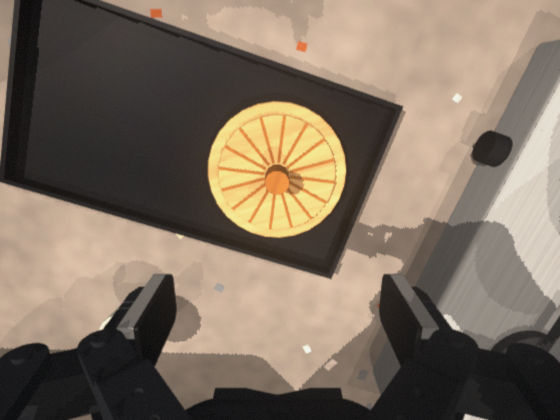

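View pics/crop4.png

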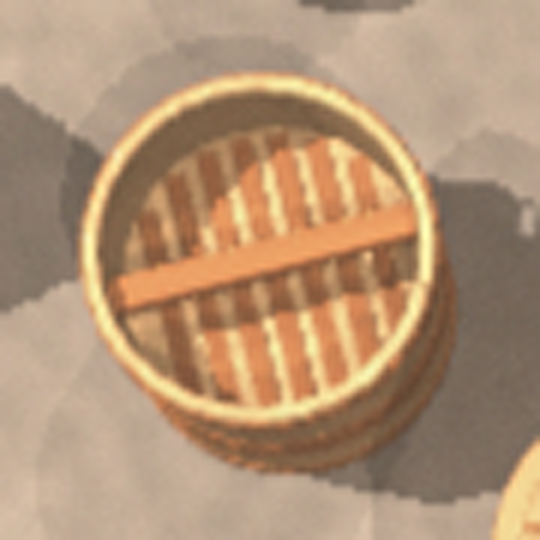

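Wrist view: the lid lies flat in the right half of the tray at (277,170), clear of the walls. Top crop: the upper tier is still seated, its bar running from about (194,129) to (244,117).

```bash
python3 - <<'E'
from h import *
a=atz("top",(194.2,129),.106);b=atz("top",(244.2,116.7),.106);print(a,b,(a+b)/2)
rc=atz("top",(218.2,121.3),.12);print(rc)
# scene bar
s=cv2.imread("pics/scene3.png");cv2.imwrite("pics/crop5.png",cv2.resize(s[170:260,340:430],None,fx=6,fy=6,interpolation=2))
o=get_obs();R=Ro.from_quat(o["orientation"]).as_matrix()
d=(b-a)[:2];ad=np.degrees(np.arctan2(d[1],d[0]));ax=np.degrees(np.arctan2(R[1,0],R[0,0]))
print("bar ang",ad,"toolx ang",ax, "needed x ang",ad+90,ad-90)
c=rc;print(totool([c[0],c[1],.25],o), o["qpos"])
E
```

```text
[0.57365714 0.39430171 0.106     ] [0.60099532 0.27406596 0.106     ] [0.58732623 0.33418383 0.106     ]
[0.58755936 0.33477873 0.12      ]
bar ang -77.19035237285242 toolx ang -71.50450302439252 needed x ang 12.809647627147584 -167.19035237285243
[-554.57453961 -269.79514288  -10.47854819] [-5.79637945e-01  3.95388878e-01  1.56672912e+00  9.61791480e-06
  1.18177782e+00  6.68346117e-01]
```

View pics/crop5.png

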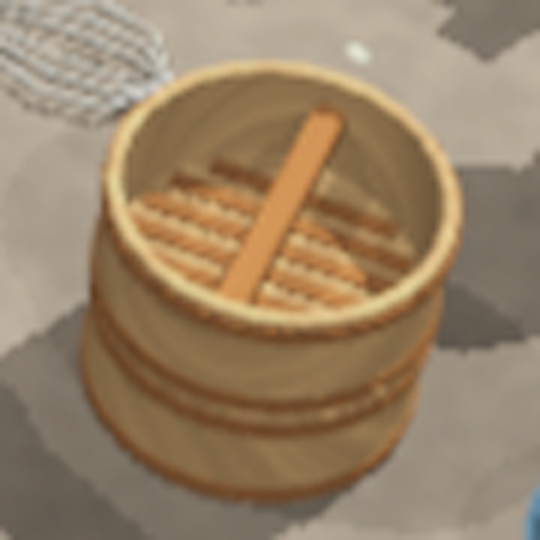

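```bash
python3 -m handwheel '[[[85,-11,-6,-10,0],[85,-32,-15,0,0],[85,-32,-16,0,0],[85,-32,-15,0,0],[85,-32,-16,0,0],[85,-32,-15,0,0],[85,-32,-16,0,0],[85,-32,-15,0,0]]]' 40
python3 -m handwheel '[[[85,-32,-16,0,0],[85,-32,-15,0,0],[85,-32,-16,0,0],[85,-32,-15,0,0],[85,-32,-16,0,0],[85,-32,-15,0,0],[85,-32,-16,0,0],[85,-32,-15,0,0]]]'
python3 -m handwheel '[[[85,-32,-16,0,0],[85,-32,-16,0,0],[85,0,0,0,-7],[85,0,0,0,-7],[85,0,0,0,-7],[85,0,0,0,-7],[85,0,0,0,-7],[85,0,0,0,-7]]]'
python3 -m handwheel '[[[85,0,0,0,-7],[85,0,0,0,-7],[85,0,0,0,-7],[85,0,0,0,-7],[85,0,0,0,-7],[85,0,0,0,-7],[85,0,0,0,0],[85,0,0,0,0]]]'
python3 w.py w7 upper_tier bottom_tier
```

```text
time: 11.7
eef_pos: [0.5413, -0.0156, 0.25]
orientation: [0.812, -0.584, -0.001, 0.0]
contact_force: [0.1, -0.4, -0.1]
gripper_width: 0.0847
time: 12.37
eef_pos: [0.5774, 0.2665, 0.2498]
orientation: [0.812, -0.584, -0.0, 0.001]
contact_force: [0.5, -1.2, -0.3]
gripper_width: 0.0852
time: 13.03
eef_pos: [0.5873, 0.3355, 0.2497]
orientation: [0.968, -0.252, -0.001, 0.0]
contact_force: [-0.7, 0.5, -0.3]
gripper_width: 0.0849
time: 13.7
eef_pos: [0.5876, 0.3353, 0.2499]
orientation: [0.994, 0.107, -0.001, 0.0]
contact_force: [-0.1, -0.3, 0.2]
gripper_width: 0.085
13.7 [0.58762605 0.33529872 0.24989892] [ 9.94254296e-01  1.07042561e-01 -5.16114904e-04  1.34196571e-04] [0.45 0.57 1.26 0.   1.31 0.24]
```

View pics/w7.png

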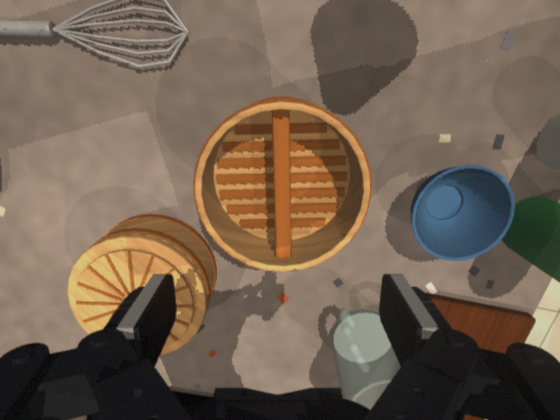

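```bash
python3 - <<'E'
from h import *
v=np.load("obs_w7.npy");o=dict(eef_pos=v[:3],orientation=v[3:])
im=cv2.imread("pics/w7.png");cv2.imwrite("pics/crop7.png",cv2.resize(im[80:290,180:390],None,fx=2.8,fy=2.8,interpolation=2))
rc=atz("wrist",(282,184),.12,o);a=atz("wrist",(281,112),.106,o);b=atz("wrist",(283.5,257),.106,o)
print(rc,a,b,(a+b)/2,np.degrees(np.arctan2(*(b-a)[1::-1])))
R=Ro.from_quat(o["orientation"]).as_matrix();print(np.degrees(np.arctan2(R[1,0],R[0,0])))
for p in (rc,(a+b)/2,np.array([.588,.335,.08])): print(totool(p,o))
E
```

```text
[0.58987453 0.34495892 0.12      ] [0.5775899  0.39755461 0.106     ] [0.60652493 0.27678888 0.106     ] [0.59205741 0.33717174 0.106     ] -76.52613858349225
12.28971716840794
[  4.39021917  -8.98053276 129.89295615]
[  4.88031453  -0.90935827 143.89370904]
[  0.48104799   0.3449086  169.8985613 ]
```

View pics/crop7.png

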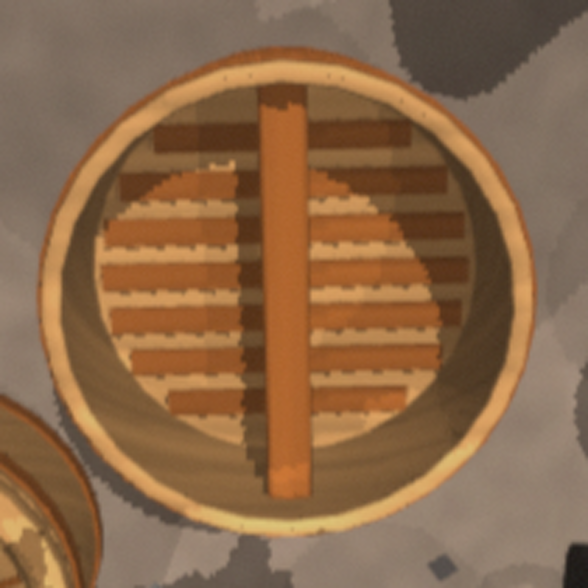

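```bash
python3 -m handwheel '[[[50,3,-2,10,-1],[50,0,0,25,0],[50,0,0,30,0],[50,0,0,30,0],[50,0,0,20,0],[50,0,0,5,0],[50,0,0,0,0],[50,0,0,0,0]]]' 60; python3 w.py w8
```

```text
time: 14.52
eef_pos: [0.5912, 0.3378, 0.1312]
orientation: [0.993, 0.117, 0.001, -0.0]
contact_force: [-0.4, -0.4, 0.8]
gripper_width: 0.0505
14.5167 [0.59115827 0.33779397 0.13115334] [ 9.93087527e-01  1.17374875e-01  5.09030594e-04 -2.10739001e-04] [0.45 0.69 1.36 0.   1.09 0.22]
```

View pics/w8.png

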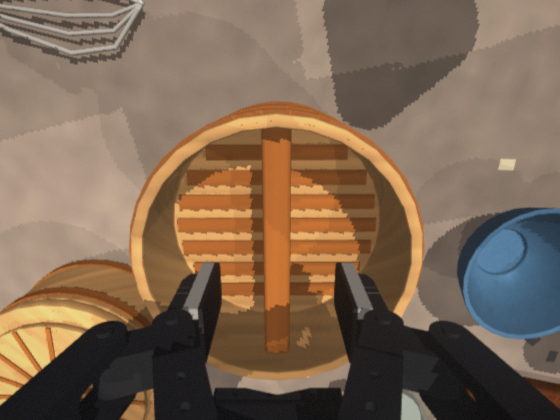

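```bash
python3 - <<'E'
from h import *
v=np.load("obs_w8.npy");o=dict(eef_pos=v[:3],orientation=v[3:])
a=atz("wrist",(277,129),.106,o);b=atz("wrist",(277,352),.106,o)
print(totool(a,o),totool(b,o)); print(totool(atz("wrist",(277,244),.12,o),o))
E
```

```text
[  0.49117864 -62.09508014  25.17244296] [ 0.4135831  62.76354788 25.13501921]
[  0.46063678 -10.53204476  11.15698112]
```

Well centred on the bar: its ends are at −62 and +63 mm along tool y. Descending and gripping.

```bash
python3 -m handwheel '[[[50,0,0,10,0],[50,0,0,15,0],[50,0,0,15,0],[50,0,0,8,0],[50,0,0,2,0],[50,0,0,0,0],[50,0,0,0,0],[50,0,0,0,0]]]' 60
python3 -m handwheel '[[[5,0,0,0,0],[5,0,0,0,0],[5,0,0,0,0],[5,0,0,0,0],[5,0,0,0,0],[5,0,0,0,0],[5,0,0,0,0],[5,0,0,0,0]]]' 60
```

```text
time: 15.23
eef_pos: [0.5912, 0.3378, 0.0814]
orientation: [0.993, 0.118, 0.001, -0.0]
contact_force: [0.3, -0.3, 0.3]
gripper_width: 0.0499
time: 15.9
eef_pos: [0.5909, 0.3376, 0.0808]
orientation: [0.993, 0.117, 0.0, -0.0]
contact_force: [-1.0, 0.2, 5.2]
gripper_width: 0.0129
```

```bash
python3 -m handwheel '[[[5,0,0,-2,0],[5,0,0,-3,0],[5,0,0,-4,0],[5,0,0,-6,0],[5,0,0,-10,0],[5,0,0,-15,0],[5,0,0,-20,0],[5,0,0,-25,0]]]' 60
python3 -m handwheel '[[[5,0,0,-25,0],[5,0,0,-25,0],[5,0,0,-20,0],[5,0,0,-10,0],[5,0,0,-5,0],[5,0,0,0,0],[5,0,0,0,0],[5,0,0,0,0]]]' 60
python3 - <<'E'
from h import *
cv2.imwrite("pics/scene9.png",capture("scene")[:,:,::-1])
o=get_obs();print(o["eef_pos"],totool([.508,-.107,.2],o))
E
python3 w.py w9
```

```text
time: 16.57
eef_pos: [0.5901, 0.3372, 0.1658]
orientation: [0.993, 0.117, -0.001, 0.0]
contact_force: [0.4, -0.0, -1.0]
gripper_width: 0.0129
time: 17.23
eef_pos: [0.5902, 0.3373, 0.2487]
orientation: [0.993, 0.117, -0.001, 0.0]
contact_force: [0.5, 0.3, -2.3]
gripper_width: 0.0128
[0.59023115 0.3372892  0.24879581] [-183.55806698  412.79553578   49.41829684]
17.2833 [0.59023115 0.3372892  0.24879581] [ 9.93068724e-01  1.17529377e-01 -1.10010445e-03  3.80093379e-04] [0.45 0.58 1.25 0.   1.31 0.22]
```

View pics/scene9.png

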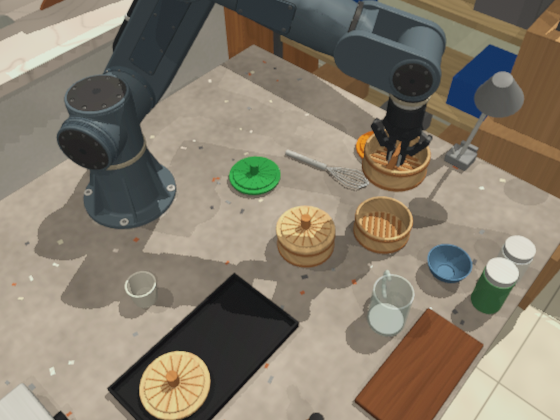

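View pics/w9.png

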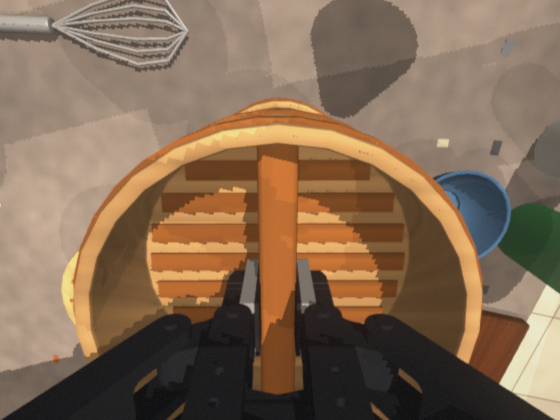

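Scene view: the upper tier is lifted level at (397,155), and the bottom tier is unmoved at (383,225). The lid is at (175,383) in the tray. Carrying the tier to the near half.

```bash
python3 -m handwheel '[[[5,-4,9,0,0],[5,-9,20,0,0],[5,-12,28,0,0],[5,-13,28,0,0],[5,-12,28,0,0],[5,-13,28,0,0],[5,-12,28,0,0],[5,-13,28,0,0]]]' 60
python3 -m handwheel '[[[5,-12,28,0,0],[5,-13,28,0,0],[5,-12,28,0,0],[5,-13,28,0,0],[5,-12,28,0,0],[5,-12,28,0,0],[5,-12,26,0,0],[5,-9,21,0,0]]]' 60
python3 -m handwheel '[[[5,0,0,10,0],[5,0,0,20,0],[5,0,0,25,0],[5,0,0,20,0],[5,0,0,10,0],[5,0,0,5,0],[5,0,0,0,0],[5,0,0,0,0]]]' 60
python3 w.py w10
python3 - <<'E'
from h import *
for n in ("scene","top"): cv2.imwrite(f"pics/{n}10.png",capture(n)[:,:,::-1])
o=get_obs();print(o["eef_pos"],totool([.508,-.107,.036],o))
E
```

```text
time: 18.0
eef_pos: [0.5502, 0.1235, 0.2501]
orientation: [0.993, 0.117, -0.0, 0.0]
contact_force: [0.7, -1.2, -1.6]
gripper_width: 0.013
time: 18.67
eef_pos: [0.5076, -0.108, 0.2501]
orientation: [0.993, 0.117, -0.0, 0.0]
contact_force: [0.5, 0.7, -1.6]
gripper_width: 0.013
time: 19.33
eef_pos: [0.5092, -0.1059, 0.161]
orientation: [0.993, 0.118, 0.0, 0.0]
contact_force: [0.1, 0.1, -1.7]
gripper_width: 0.0128
19.3333 [ 0.50923953 -0.10588356  0.16103051] [9.93065495e-01 1.17561312e-01 4.66100538e-04 2.06604533e-04] [-0.29  0.38  1.8  -0.    0.96 -0.53]
[ 0.50937344 -0.10591478  0.16126799] [ -1.77824062   0.62856409 125.2660222 ]
```

View pics/scene10.png

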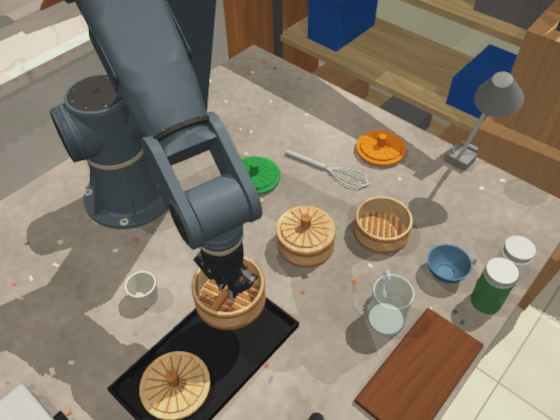

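View pics/top10.png

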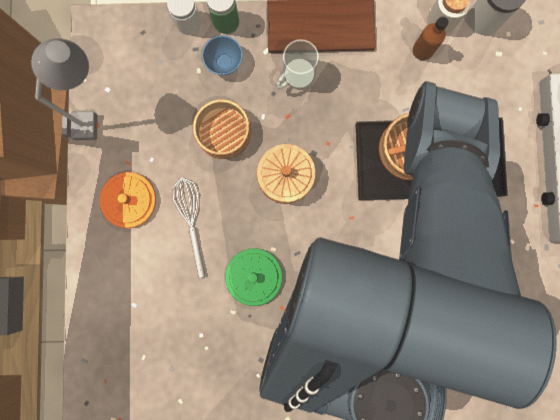

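View pics/w10.png

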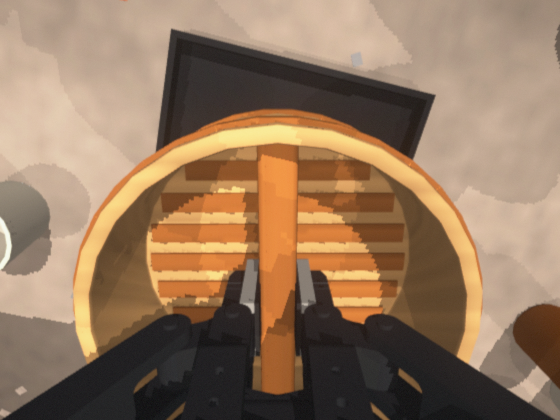

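```bash
python3 - <<'E'
from h import *
v=np.load("obs_w10.npy");o=dict(eef_pos=v[:3],orientation=v[3:])
for p in((172,30),(434,96)): print(atz("wrist",p,.022,o))
E
```

```text
[ 0.40902703 -0.00669476  0.022     ]
[ 0.60740843 -0.0053848   0.022     ]
```

Tray end wall confirmed at y≈−0.006 and the tier is over the near half. Descending.

```bash
python3 -m handwheel '[[[5,-1,0,10,0],[5,0,0,20,0],[5,0,0,25,0],[5,0,0,25,0],[5,0,0,20,0],[5,0,0,8,0],[5,0,0,4,0],[5,0,0,0,0]]]' 60
python3 -m handwheel '[[[5,0,0,2,0],[5,0,0,2,0],[5,0,0,1,0],[5,0,0,1,0],[5,0,0,1,0],[5,0,0,0,0],[5,0,0,0,0],[5,0,0,0,0]]]' 60
python3 w.py w11
```

```text
time: 20.15
eef_pos: [0.5078, -0.1061, 0.048]
orientation: [0.993, 0.118, -0.0, -0.0]
contact_force: [1.1, 0.5, -2.0]
gripper_width: 0.013
time: 20.82
eef_pos: [0.508, -0.1061, 0.0414]
orientation: [0.993, 0.118, 0.0, 0.0]
contact_force: [0.0, -0.0, -3.0]
gripper_width: 0.013
20.8167 [ 0.50795643 -0.10608723  0.04138185] [9.93072055e-01 1.17506966e-01 7.71784156e-05 3.27132448e-05] [-0.3   0.58  1.86  0.    0.7  -0.53]
```

View pics/w11.png

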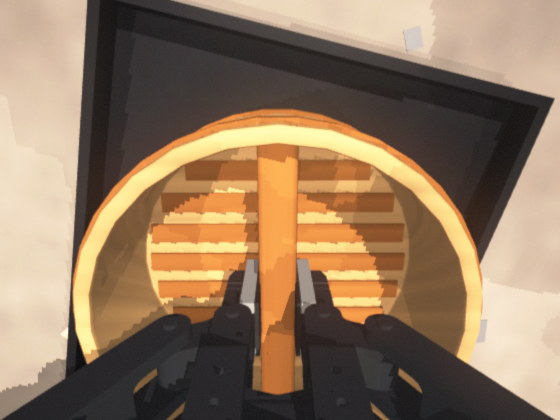

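```bash
python3 -m handwheel '[[[5,0,0,1,0],[5,0,0,1,0],[5,0,0,1,0],[5,0,0,1,0],[5,0,0,1,0],[5,0,0,0,0],[5,0,0,0,0],[5,0,0,0,0]]]' 60
```

```text
time: 21.53
eef_pos: [0.5079, -0.1061, 0.0363]
orientation: [0.993, 0.117, 0.0, 0.0]
contact_force: [-0.9, 0.5, -1.8]
gripper_width: 0.013
```

```bash
python3 -m handwheel '[[[5,0,0,0.5,0],[5,0,0,0.5,0],[5,0,0,0.5,0],[5,0,0,0,0],[5,0,0,0,0],[5,0,0,0,0],[5,0,0,0,0],[5,0,0,0,0]]]' 60
```

```text
time: 22.2
eef_pos: [0.508, -0.1061, 0.0357]
orientation: [0.993, 0.118, 0.0, 0.0]
contact_force: [-4.9, 1.1, 13.4]
gripper_width: 0.0127
```

Firm contact with the floor. Opening to 50 mm, which keeps clear of the tier wall, then retreating straight up.

```bash
python3 -m handwheel '[[[25,0,0,-0.5,0],[40,0,0,0,0],[50,0,0,0,0],[50,0,0,0,0],[50,0,0,0,0],[50,0,0,-8,0],[50,0,0,-15,0],[50,0,0,-20,0]]]' 60
python3 -m handwheel '[[[50,0,0,-30,0],[50,0,0,-30,0],[50,0,0,-30,0],[50,0,0,-30,0],[50,0,0,-30,0],[50,0,0,-20,0],[50,0,0,0,0],[50,0,0,0,0]]]'
python3 -m handwheel '[[[50,0,-30,0,0],[50,0,-30,0,0],[50,0,-30,0,0],[50,0,-30,0,0],[50,0,-30,0,0],[50,0,-20,0,0],[50,0,0,0,0],[50,0,0,0,0]]]'
python3 w.py w12 lid upper_tier
python3 - <<'E'
from h import *
for n in ("scene","top"):
    cv2.imwrite(f"pics/{n}12.png",capture(n)[:,:,::-1])
    for t in ("bottom_tier","upper_tier","lid"):
        for m in masks_of(n,t)[:5]: print(n,t,m["p"],m["xy"])
E
```

```text
time: 22.87
eef_pos: [0.5072, -0.1059, 0.0783]
orientation: [0.993, 0.117, -0.001, -0.0]
contact_force: [0.2, 0.1, 0.5]
gripper_width: 0.0498
time: 23.53
eef_pos: [0.5081, -0.1061, 0.2495]
orientation: [0.993, 0.118, 0.001, 0.0]
contact_force: [0.6, 1.1, -0.6]
gripper_width: 0.05
time: 24.2
eef_pos: [0.4675, 0.0598, 0.2474]
orientation: [0.993, 0.118, -0.001, -0.0]
contact_force: [0.0, -1.7, -0.1]
gripper_width: 0.0502
24.2 [0.46752994 0.05983532 0.2473713 ] [ 9.92959303e-01  1.18452416e-01 -9.19624987e-04 -3.71530693e-05] [ 0.03  0.19  1.83 -0.    1.13 -0.21]
lid 0.57 [230.3, 382.8] ((253.3697052001953, 384.0120544433594), (28.33547019958496, 90.26152801513672), 86.7663803100586) 475
lid 0.29 [279.2, 326.6] ((278.0819091796875, 324.5598449707031), (135.23255920410156, 136.32449340820312), 166.85360717773438) 13856
upper_tier 0.87 [279.9, 328.3] ((278.0987548828125, 324.1788635253906), (137.02630615234375, 137.22271728515625), 1.1210670471191406) 14118
scene bottom_tier 0.56 [381.8, 223.1]
scene bottom_tier 0.49 [213.2, 358.5]
scene upper_tier 0.76 [233.0, 319.7]
scene lid 0.76 [383.0, 149.3]
scene lid 0.75 [235.2, 183.8]
scene lid 0.6 [174.1, 382.6]
top bottom_tier 0.75 [221.8, 129.5]
top upper_tier 0.73 [422.1, 156.6]
top lid 0.87 [465.3, 160.4]
top lid 0.8 [254.2, 280.3]
top lid 0.68 [126.6, 199.8]
top lid 0.22 [421.2, 154.9]
```

View pics/scene12.png

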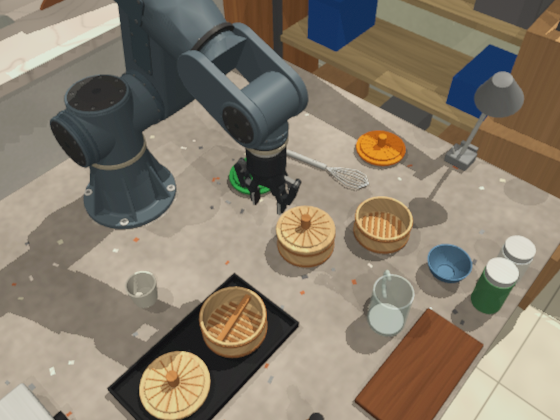

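View pics/top12.png

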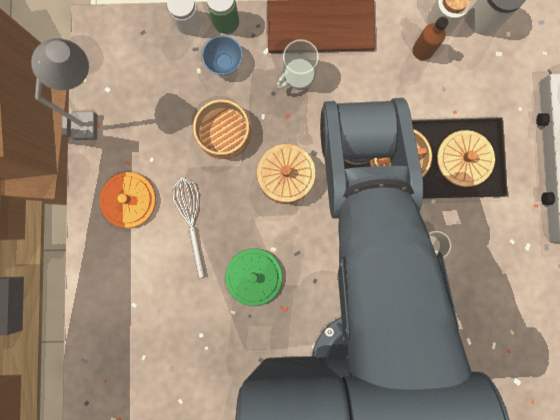

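View pics/w12.png

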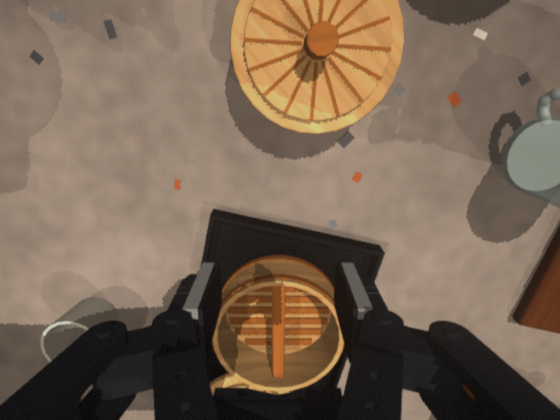

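Scene view: the lid at (175,383) and the tier at (234,321) lie side by side in the tray. The bottom tier still stands at (383,225), and the gripper is free.

```bash
python3 - <<'E'
from h import *
print(atz("top",(221.5,127.5),.06)); o=get_obs(); print(o["time"],o["qvel"].round(3),o["contact_force"].round(1))
print(hand_in())
E
```

```text
[0.58710192 0.33433296 0.06      ]
24.75 [ 0.004 -0.002  0.     0.     0.002 -0.   ] [-0.7  0.5  0.6]
the job is handed in; nothing more can be done
None
```

I took the two-tier steamer apart from the top down and handed the job in at about 24.8 s; `hand_in()` reports no verdict.

- **Lid:** I lifted it by the knob and set it flat in the far half of the tray, at about (0.508, −0.277), before releasing it.
- **Upper tier:** I lifted it out by its bar and stood it upright in the near half, at about (0.508, −0.106). Both pieces went down until the wrist force showed contact, at the height worked out for the tray's floor.
- **Last checks:** Lid and tier are about 171 mm apart, inside the walls, upright and released. The bottom tier is within a few mm of where it began. The gripper is clear of everything, with only noise on the force reading.
- **Disagreements:** The cameras differed by up to about 5 mm on the knob and bar positions, which stayed within the grip tolerance. The networks sometimes mislabelled things: they called the tray a bottom tier, and gave the upper tier a low score as a lid. I went by the pictures in those cases.

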